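Click the bur block into its bench dock and fold back the lid

ROBOT

A 6-joint arm with a two-finger parallel gripper is mounted at the origin on a cart in front of the work surface, level with it; the furniture and walls round the work are solid. World frame = base frame: x ahead of the robot, y to its left, z up, the work surface at z = 0. Lengths are in m, angles in rad, forces in N, time in s.
With the tool pointing down it reaches from about 0.225 to 0.875 m from the base axis. Payload 3.4 kg.
Tool frame: the origin (TCP) lies midway between the tips of the shut fingers; the grasp point (between the pads) lies 19 mm behind it; z points along the fingers, y is the line along which they close (so a half turn about z gives the same grasp; the last joint's range is limited). The gripper opens to 85 mm and grips with 20 to 120 N. Pads are 22 mm wide; open, the fingers measure 114 mm over their backs; the gripper's body (76 mm by 85 mm) begins 54 mm behind the grasp point. The pads swing forward as they close: fully open they stand 13 mm farther back than shut.
Start: joints at [1.161, 0.276, 1.505, -0, 1.361, -0.121], TCP at [0.164, 0.551, 0.231] pointing down, gripper open.
Joint ranges: [-2.89, 2.89], [-0.75, 2.08], [0.22, 2.7], [-1.18, 4.32], [0.11, 2.71], [-2.7, 2.7]. Speed limits (rad/s): [2.57, 2.57, 3.14, 3.14, 3.14, 3.14].

INTERFACE

Orientations are given as a unit quaternion [w, x, y, z].
In Python, from plant import readout, cams, ctrl gives the robot as it stands.
- The arm moves only by the shell command python3 -m inch 'ROWS' [FORCE]. ROWS is text: rows parted by semicolons, each of 7 numbers parted by spaces: the opening, from 0 (shut) to 1 (fully open), then the shift along the tool's x, y, z in units of 30 mm (1.0 is 30 mm), then the turn, a rotation vector about the tool's x, y, z in units of 5 degrees (1.0 is 5 degrees). In form: gripper tx ty tz ax ay az; .... A call has 1 to 20 rows; each row shifts and turns the commanded pose from where the row before left it, along the tool's axes as they then stand; what a row does not reach is not made up. A row lasts 1/10 s, in which the tool goes at most 50 mm and 8.59 degrees, less where a joint would pass 70% of its speed; a pose out of reach is approached as far as the arm can. A call is refused whole if a number of a shift passes 1 or a number of a turn 1, either way. A call with a gripper value outside its range is refused whole. The fingers move at their own pace and stop on an object; FORCE is the grip in N (left out, the last holds). Time passes only in rows, so rows that do not move let the fingers close. It gives the time, the measured TCP pose, the force, the opening and the grip force at its end, in the units of the state.
- readout.get_state(): the state, without advancing time (a new reading comes with each control period).
- cams.capture(name): name is "scene" or "top" or "wrist"; returns the picture (400x640x3 uint8, blue, green, red); there is no depth.
- cams.get_calibration(name): a dict with "camera_matrix" (3x3 intrinsics, pixels), "k1" (the pictures are not rectified: a ray, as slopes to the right and down, at radius r is drawn at 1 + k1 r^2 times it, then the intrinsics apply), "world_to_cam" (4x4, takes a point from world to camera coordinates). Camera axes: x right, y down, z forward; pixel columns grow to the right and rows downward; lengths in m; the calibration is good to about 2 mm. A picture is of the moment at which its call begins: read the wrist's pose just before it. get_calibration takes no time and is no camera call; for the wrist camera it gives the pose at the moment of the call.
- ctrl.sign_off(): hands the job in; it is judged then, once.
The state is a dict: "time_s": time; "q": joint angles; "qvel": joint speeds; "joint_efforts": joint torques, N m; "position": TCP position; "tcp_rot": TCP orientation; "force": force on the tool from outside, world axes, zero at the start; "moment": the same for the moment, N m; "gripper_width": finger opening in m; "grip_force": force on a finger pad.
Only numpy, scipy, OpenCV 4.12 (cv2) and the standard library are available. Lean on these libraries where they do the work, as an engineer would, in place of code of your own. Each camera call takes 0.05 s, during which the arm holds its last target. There are 200 camera calls.

TASK

Slide the bur block into the bench dock from the dock's open end, with the lid still shut, and push it gently home until the sprung ball clicks into the groove of its slide shoe; the stop bracket may be set anywhere along its slots, so feel for it and keep the push well under 20 N. Then, with the block clicked in, fold its clear lid back past upright so that the burs are at hand, leave the block clicked in and do not disturb the other things on the bench.

Things in the scene. Friction and masses are not known exactly. Their poses are not given: they have to be found in the camera images.
- dock: Fixed grey bench dock, 88 x 190 mm base plate 5 mm thick, two steel rails along y. Origin: on the underside, 75 mm from the open end; z up, y points into it, away from its open end; the block goes in along +y, its own axes parallel to the dock's. Floor at z = 5 mm. Rails from y = -20 to +50 mm, 64 mm apart inside; their lips overhang 4 mm at z = 15 to 19 mm, so the shoe only slides in endwise.
- dock_mouth (a point): Centre of the dock's open end on its floor, at (0, -20, 5) mm in the dock's frame. The rails' ends flare outward over 15 mm beyond it; the bare floor runs on to y = -75 mm as a porch on which the shoe can be set before it slides in. Nothing of the dock rises above z = 21 mm.
- bur_block: Blue bur block, 50 x 90 x 20 mm, under a clear lid, screwed on a steel slide shoe 62 x 100 x 8 mm; 0.25 kg in all, 54 mm high. Origin: underside centre of the shoe, z up, x across, y along; its leading end (+y) is chamfered. Block sides at x = +-25 mm, z = 8 to 54 mm, can be gripped. V groove in the middle of the shoe's -x side (y = 0). Once home its origin is at y = +7 to +43.5 mm in the dock.
- ball (a joint): Sprung ball (8 mm) in the dock's -x rail, carried with the end stop by a dark bracket clamped in slots, set anywhere within 36 mm along the dock. Value: how far it is pressed in (m), 0 to 0.0045; 0 = out, as before the shoe reaches it or in the groove, about 0.002 while the shoe's side passes. Sliding in takes roughly 5 to 12 N of push, then it drops in with a click; the stop is 0.5 mm beyond.
- burs_lid (a joint): Clear lid of the bur block (rad): 0 shut, pi/2 upright, 1.92 fully back. It hinges on the block's +x long side and its -x side swings up and over towards +x. Light (0.03 kg); a stiff hinge keeps it wherever it is left.
- lid_tab (a point): Blue thumb tab of the clear lid, 20 mm wide (along y), 5 mm thick, sticking out about 18 mm from the lid's -x face near its top, at the trailing end. Shut, this point lies at (-35, -34, 50.5) mm in the bur block's frame. Its two ends (y = -24 and -44 mm) can be pinched, the lid then turning between the pads.
- lid_hinge (a point): Middle of the lid's hinge line, which runs along the block's y axis: (+25.8, 0, 27.5) mm in the bur block's frame.
- handpiece: Bystander: black motor handpiece, 173 mm, lying in its wire cradle at the back right. Leave it.
- dappen: Bystander: small white dappen dish, 39 mm wide, 27 mm high, behind the bur block. Leave it.
- tape: Bystander: roll of tan tape, 103 mm wide, 25 mm high, lying at the back. Leave it.
- pliers: Bystander: red-handled pliers, 124 mm, lying behind the dock. Leave them.
- screwdriver: Bystander: blue-handled screwdriver, 141 mm, lying at the front right edge. Leave it.
- brush: Bystander: red-handled paint brush, 132 mm, lying at the right. Leave it.
Things that resemble listed ones, but are neither listed nor needed, are in the scene too. What is shaped like the bur_block but green is not meant.

How it is judged:
On the way, in this order (a step that is already met when the one before it is completed fails the run):
1. The bur block is clicked into the dock with its lid still shut (value of joint ball below 0.001 m and y of bur_block in the frame of dock between 0.004 and 0.047 m and x of bur_block in the frame of dock between -0.003 and 0.003 m and z of bur_block in the frame of dock below 0.008 m and angle between the y axis of bur_block and the y axis of dock, either way round below 0.04 rad and value of joint burs_lid below 0.3 rad), for 0.2 s.
2. The lid is folded back past upright while the block stays clicked in (value of joint ball below 0.001 m and y of bur_block in the frame of dock between 0.004 and 0.047 m and x of bur_block in the frame of dock between -0.003 and 0.003 m and z of bur_block in the frame of dock below 0.008 m and angle between the y axis of bur_block and the y axis of dock, either way round below 0.04 rad and value of joint burs_lid above 1.45 rad), for 0.2 s.
At the end, for the whole second after the job is handed in: Block in the dock, shoe on the floor between the rails (within 3 mm sideways, 0.04 rad), sprung ball out in its groove (pressed in less than 1 mm), lid open beyond 1.45 rad, block at rest (all of step 2 and linear speed of bur_block below 0.02 m/s); the robot touches nothing.
It fails at once if The bur block, once between the rails, is pressed against the rails, ball or stop with more than 36 N summed over all these contacts (a straight push of some 20 N) (contact force between bur_block and dock above 36 N and y of bur_block in the frame of dock above -0.065 m).
It fails at once if Another thing on the bench is shifted by more than 25 mm (distance of any of handpiece, dappen, tape, pliers, screwdriver, brush from where it was at the start of the episode above 0.025 m).
It also fails if it takes over 58 s, if anything falls off the work surface, if the arm or the gripper's body presses on something with over 40 N, if the wrist force passes 120 N, or if a joint passes its speed limit or range.

## Working session

There is one attempt and no reset: what is moved stays moved. The work goes in short steps, Python scripts to look and compute and a shell command to move; the robot and the scene stay as the last step left them, time stands still between calls to the robot, and variables do not carry over. Pictures are saved under pics/ and viewed, at most 10 in all, crops included, and the job is handed in when it is done.

```bash
mkdir -p pics; ls; python3 - <<'E'
from plant import readout,cams
import cv2,numpy as np
s=readout.get_state();print(s['time_s'],s['position'],s['tcp_rot'],s['gripper_width'])
for n in("top","scene"):
    im=cams.capture(n);cv2.imwrite(f'pics/{n}0.png',im)
    c=cams.get_calibration(n);print(n,c)
E
```

```text
pics
0.0 [0.16354447 0.55069878 0.23043904] [-2.31503126e-04  1.43883575e-01  9.89594198e-01 -8.87228298e-04] 0.08508031748145561
top {'camera_matrix': array([[363.03588855,   0.        , 319.10104876],
       [  0.        , 363.03588855, 199.09577344],
       [  0.        ,   0.        ,   1.        ]]), 'k1': -0.054192653041786554, 'world_to_cam': array([[ 0.02924498, -0.99925606, -0.02514074, -0.05444532],
       [-0.98618024, -0.02474072, -0.16381831,  0.5468086 ],
       [ 0.16307444,  0.02958417, -0.98617012,  0.97931213],
       [ 0.        ,  0.        ,  0.        ,  1.        ]])}
scene {'camera_matrix': array([[477.38585892,   0.        , 326.95138078],
       [  0.        , 477.38585892, 197.14152169],
       [  0.        ,   0.        ,   1.        ]]), 'k1': 0.04418695509908761, 'world_to_cam': array([[ 0.12114004, -0.9925238 ,  0.01488602, -0.13785852],
       [-0.40358034, -0.06294796, -0.91277624,  0.28029987],
       [ 0.90688919,  0.10456604, -0.40818861,  0.75628054],
       [ 0.        ,  0.        ,  0.        ,  1.        ]])}
```

View pics/top0.png

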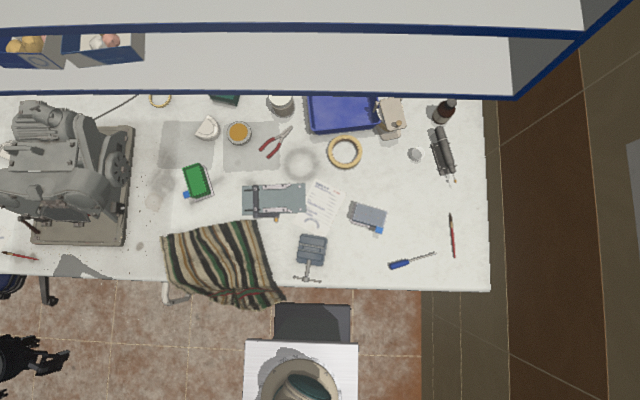

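View pics/scene0.png

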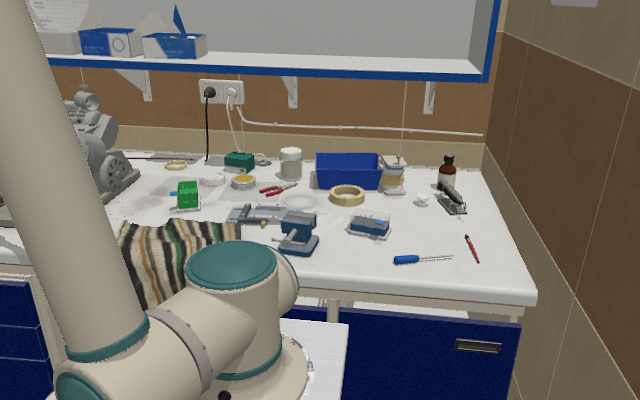

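The top view shows the dock near (275,200), the blue block at (367,214) with its tab near (379,230), the green decoy at (197,181) and a vise at (311,250). I'll enlarge that area.

```bash
python3 - <<'E'
import cv2
a=cv2.imread('pics/top0.png')[170:245,230:400]
b=cv2.imread('pics/scene0.png')[195:260,220:400]
a=cv2.resize(a,None,fx=4.4,fy=4.4,interpolation=cv2.INTER_CUBIC);b=cv2.resize(b,(a.shape[1],260),interpolation=cv2.INTER_CUBIC)
cv2.imwrite('pics/c1.png',cv2.vconcat([a,b]));print(a.shape)
E
```

```text
(330, 748, 3)
```

View pics/c1.png

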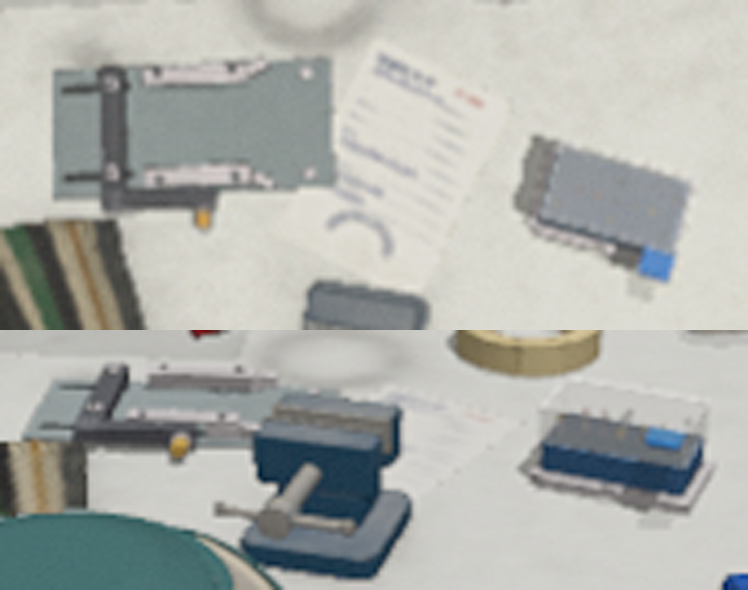

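In the crop, the dock's open end is at the right (plate corners (331,57), (333,187), (54,71), (54,200)), with the bracket and ball on the near (-x) side. The block's blue tab is at (655,263) at its trailing right end, so the dock and block +y axes both point about image-left. The block is turned about 15°.

```bash
cat > h.py <<'E'
import numpy as np,cv2
from scipy.spatial.transform import Rotation as R
from plant import readout,cams
def ray(c,px,z):
    K=c['camera_matrix'];d=np.array([(px[0]-K[0,2])/K[0,0],(px[1]-K[1,2])/K[1,1]])
    u=d.copy()
    for _ in range(10): u=d/(1+c['k1']*(u@u))
    T=np.array(c['world_to_cam']);Rm=T[:3,:3];o=-Rm.T@T[:3,3];v=Rm.T@np.array([u[0],u[1],1])
    return o+v*(z-o[2])/v[2]
def proj(c,p):
    T=np.array(c['world_to_cam']);q=T[:3,:3]@p+T[:3,3];u=q[:2]/q[2];u=u*(1+c['k1']*(u@u))
    K=c['camera_matrix'];return np.array([K[0,0]*u[0]+K[0,2],K[1,1]*u[1]+K[1,2]])
def rot(s): return R.from_quat(np.r_[s['tcp_rot'][1:],s['tcp_rot'][0]]).as_matrix()
def plan(p,yawy):
    """target TCP p, tool pointing down, tool y along yaw yawy(deg, mod 180). prints turn first (units 5deg), then shift in the turned frame (30mm units)"""
    s=readout.get_state();M=rot(s);a=np.radians(yawy)
    best=None
    for a in(a,a+np.pi):
        y=np.array([np.cos(a),np.sin(a),0]);z=np.array([0,0,-1.]);G=np.c_[np.cross(y,z),y,z]
        rv=R.from_matrix(M.T@G).as_rotvec(degrees=True)/5
        print('turn',rv.round(2),'q6',round(s['q'][5],2),'shift',(G.T@(np.array(p)-s['position'])/.03).round(2))
E
python3 - <<'E'
from h import *
c=cams.get_calibration('top');f=lambda x,y,z:ray(c,(x/4.4+230-.4,y/4.4+170-.4),z)
d=[f(331,57,.005),f(333,187,.005),f(54,71,.005),f(54,200,.005)]
for p in d:print(p.round(4))
m=(d[0]+d[1])/2;n=(d[2]+d[3])/2;print('len',np.linalg.norm(m-n),np.linalg.norm(d[0]-d[1]),'yaw',np.degrees(np.arctan2(*(n-m)[1::-1])))
for q in[(555,148),(690,185),(672,243),(545,215)]:print('lid',f(*q,.054).round(4))
print('tab',f(655,263,.0505).round(4))
print('lead shoe',f(537,135,.008).round(4),f(517,208,.008).round(4))
cw=cams.get_calibration('wrist');s=readout.get_state();T=np.array(cw['world_to_cam']);M=rot(s)
print('cam in tool',M.T@(-T[:3,:3].T@T[:3,3]-s['position']),(M.T@T[:3,:3].T).round(2),cw['camera_matrix'])
E
```

```text
[0.6031 0.0053 0.005 ]
[0.5152 0.0008 0.005 ]
[0.5891 0.1923 0.005 ]
[0.5015 0.1867 0.005 ]
len 0.18697392636076746 0.08803101180197086 yaw 94.24400320816795
lid [ 0.5374 -0.1421  0.054 ]
lid [ 0.516  -0.2273  0.054 ]
lid [ 0.4791 -0.2161  0.054 ]
lid [ 0.4946 -0.1364  0.054 ]
tab [ 0.4666 -0.206   0.0505]
lead shoe [ 0.553  -0.1334  0.008 ] [ 0.504 -0.121  0.008]
cam in tool [ 0.07253267  0.00090789 -0.14220668] [[ 0.   -0.96 -0.28]
 [ 1.    0.    0.  ]
 [-0.   -0.28  0.96]] [[279.45848155   0.         320.33046603]
 [  0.         279.45848155 197.26667978]
 [  0.           0.           1.        ]]
```

```bash
python3 - <<'E'
from h import *
plan([.51,-.18,.19],-14)
E
```

```text
turn [-2.000e-02  1.000e-02  1.749e+01] q6 -0.12 shift [-20.84  17.1    1.35]
turn [-1.000e-02 -2.000e-02 -1.851e+01] q6 -0.12 shift [ 20.84 -17.1    1.35]
```

```bash
python3 -m inch '1 0 0 0 0 0 1;1 0 0 0 0 0 1;1 0 0 0 0 0 1;1 0 0 0 0 0 1;1 0 0 0 0 0 1;1 0 0 0 0 0 1;1 0 0 0 0 0 1;1 0 0 0 0 0 1;1 0 0 0 0 0 1;1 0 0 0 0 0 1;1 0 0 0 0 0 1;1 0 0 0 0 0 1;1 0 0 0 0 0 1;1 0 0 0 0 0 1;1 0 0 0 0 0 1;1 0 0 0 0 0 1;1 0 0 0 0 0 1;1 0 0 0 0 0 0.5' 30
python3 -m inch '1 -1 0.82 0 0 0 0;1 -1 0.82 0 0 0 0;1 -1 0.82 0 0 0 0;1 -1 0.82 0 0 0 0;1 -1 0.82 0 0 0 0;1 -1 0.82 0 0 0 0;1 -1 0.82 0 0 0 0;1 -1 0.82 0 0 0 0;1 -1 0.82 0 0 0 0;1 -1 0.82 0 0 0 0;1 -1 0.82 0 0 0 0;1 -1 0.82 0 0 0 0;1 -1 0.82 0 0 0 0;1 -1 0.82 0 0 0 0;1 -1 0.82 0 0 0 0;1 -1 0.82 0 0 0 0;1 -1 0.82 0 0 0 0;1 -1 0.82 0 0 0 0;1 -1 0.82 0 0 0 0;1 -1 0.82 0 0 0 0'
python3 -m inch '1 -0.84 0.7 0.6 0 0 0;1 0 0 0.75 0 0 0;1 0 0 0 0 0 0'
python3 - <<'E'
from h import *
s=readout.get_state();print(s['time_s'],s['position'],s['q'],s['force'])
im=cams.capture('wrist');cv2.imwrite('pics/w1.png',im)
plan([.51,-.18,.19],-14)
E
```

```text
time_s: 1.9
position: [0.1636, 0.5509, 0.2308]
tcp_rot: [0.0, 0.789, 0.614, -0.0]
force: [-0.1, 0.0, 0.7]
gripper_width: 0.0852
grip_force: 0.0
time_s: 3.9
position: [0.4956, -0.1517, 0.2309]
tcp_rot: [-0.0, 0.788, 0.615, -0.0]
force: [0.3, -0.5, 0.6]
gripper_width: 0.0858
grip_force: 0.0
time_s: 4.2
position: [0.5075, -0.1796, 0.1872]
tcp_rot: [-0.004, 0.789, 0.615, -0.002]
force: [-0.4, 0.5, -0.1]
gripper_width: 0.0856
grip_force: 0.0
4.2 [ 0.50752198 -0.1795832   0.1872444 ] [-4.69496014e-01  2.54451174e-01  1.64871479e+00  2.02632908e-04
  1.24664232e+00 -2.22747710e-01] [-0.41875872  0.525989   -0.08794284]
turn [-0.06 -0.02 -0.02] q6 -0.22 shift [-0.01  0.06 -0.03]
turn [-3.000e-02  9.000e-02  3.598e+01] q6 -0.22 shift [ 0.01 -0.06 -0.03]
```

View pics/w1.png

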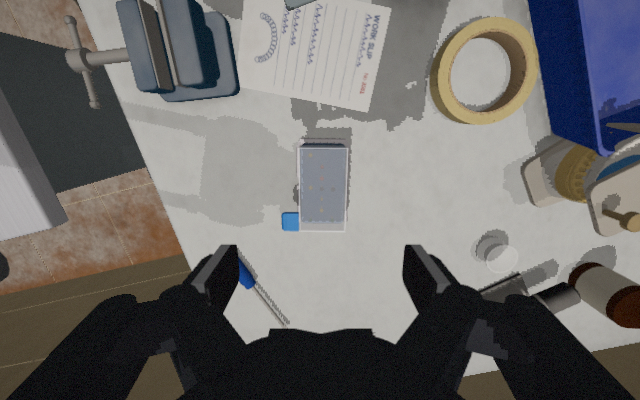

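The wrist view shows the block nearly square to the tool: lid corners at about (300,147), (348,147), (346,231), (300,231), blue tab at (290,221). The fingers are at the bottom.

```bash
python3 - <<'E'
from h import *
c=cams.get_calibration('wrist');im=cv2.imread('pics/w1.png')
hsv=cv2.cvtColor(im,cv2.COLOR_BGR2HSV)[130:250,260:370]
m=cv2.inRange(hsv,(95,150,80),(115,255,255));ys,xs=np.nonzero(m);print('tab px',xs.min()+260,xs.max()+260,ys.min()+130,ys.max()+130)
t=ray(c,(xs.mean()+260,ys.mean()+130),.0505);print('tab',t.round(4))
P=np.array([ray(c,q,.054) for q in[(300,147),(348,147),(346.5,231),(300,231)]]);print(P.round(4))
e=P[0]+P[1]-P[2]-P[3];print('len',np.linalg.norm(e)/2,'w',np.linalg.norm(P[0]-P[1]),'yaw',np.degrees(np.arctan2(e[1],e[0]))-90,'ctr',P.mean(0))
th=np.radians(-14);print('ctr from tab',t[:2]-R.from_euler('z',th).as_matrix()[:2,:2]@[-.035+.0,-.034])
g=cv2.cvtColor(im[130:250,270:380],cv2.COLOR_BGR2GRAY);cv2.imwrite('pics/c2.png',cv2.resize(im[125:245,265:375],None,fx=5,fy=5,interpolation=cv2.INTER_CUBIC)[:600])
E
```

```text
tab px 282 297 213 229
tab [ 0.4663 -0.2063  0.0505]
[[ 0.4982 -0.1326  0.054 ]
 [ 0.544  -0.1441  0.054 ]
 [ 0.5232 -0.2308  0.054 ]
 [ 0.4748 -0.2188  0.054 ]]
len 0.08920981720367396 w 0.0471746368309472 yaw -14.335010215617643 ctr [ 0.51007805 -0.18156632  0.054     ]
ctr from tab [ 0.50853405 -0.18174424]
```

View pics/c2.png

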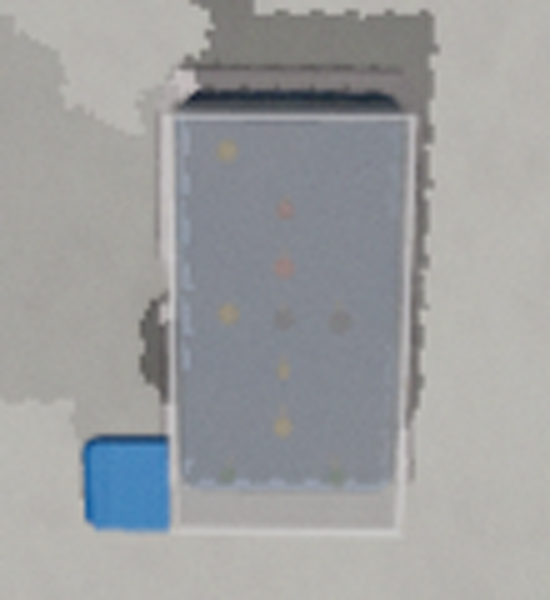

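```bash
python3 - <<'E'
from h import *
s=readout.get_state();print(s['position'])
plan([.51,-.1814,.016],-14.5)
E
```

```text
[ 0.50828641 -0.1793295   0.1890296 ]
turn [-0.06 -0.02  0.08] q6 -0.22 shift [-0.05  0.07  5.77]
turn [ 3.000e-02 -9.000e-02 -3.592e+01] q6 -0.22 shift [ 0.05 -0.07  5.77]
```

```bash
python3 -m inch '1 -0.05 0.07 1 0 0 0.08;1 0 0 1 0 0 0;1 0 0 1 0 0 0;1 0 0 1 0 0 0;1 0 0 1 0 0 0;1 0 0 0.5 0 0 0;1 0 0 0.27 0 0 0;1 0 0 0 0 0 0'
python3 - <<'E'
from h import *
s=readout.get_state();print(s['position'],s['force'],s['time_s'])
plan([.51,-.1814,.016],-14.5)
E
```

```text
time_s: 5.05
position: [0.5114, -0.1812, 0.0178]
tcp_rot: [-0.0, 0.79, 0.613, -0.0]
force: [-0.2, 0.4, -0.1]
gripper_width: 0.0858
grip_force: 0.0
[ 0.51139551 -0.1812066   0.01780261] [-0.22482541  0.43969868 -0.12870127] 5.05
turn [-0.01 -0.    0.02] q6 -0.22 shift [-0.02 -0.04  0.06]
turn [ 0.000e+00 -1.000e-02 -3.598e+01] q6 -0.22 shift [0.02 0.04 0.06]
```

```bash
python3 -m inch '0.5 0 0 0 0 0 0;0.5 0 0 0 0 0 0;0.5 0 0 0 0 0 0;0.5 0 0 0 0 0 0;0.5 0 0 0 0 0 0;0.5 0 0 0 0 0 0;0.5 0 0 0 0 0 0;0.5 0 0 0 0 0 0' 30
```

```text
time_s: 5.85
position: [0.5119, -0.1819, 0.019]
tcp_rot: [0.001, 0.79, 0.613, 0.0]
force: [-1.1, 1.0, 5.3]
gripper_width: 0.0499
grip_force: 34.4
```

```bash
python3 -m inch '0.5 0 0 -0.3 0 0 0;0.5 0 0 -0.9 0 0 0;0.5 0 0 -1 0 0 0;0.5 0 0 -1 0 0 -0.9;0.5 0 0 -1 0 0 -0.9;0.5 0 0 -0.8 0 0 -0.9;0.5 0 0 0 0 0 -0.9;0.5 0 0 0 0 0 0'
python3 - <<'E'
from h import *
s=readout.get_state();print(s['position'],s['force'],s['time_s'])
plan([.56,-.03,.165],3.6)
c=cams.get_calibration('top')
for q in[(298,234),(327,236),(326,262)]:print(ray(c,q,.08).round(3),ray(c,q,.04).round(3))
E
```

```text
time_s: 6.65
position: [0.5115, -0.1818, 0.1687]
tcp_rot: [0.001, 0.685, 0.729, 0.0]
force: [-0.1, 0.0, -2.8]
gripper_width: 0.05
grip_force: 33.2
[ 0.51145372 -0.18180858  0.16872419] [-1.41602427e-01  8.11144287e-05 -2.80400452e+00] 6.65
turn [ 0.02  0.01 -0.01] q6 -0.53 shift [4.95 1.93 0.12]
turn [ 1.000e-02 -3.000e-02  3.599e+01] q6 -0.53 shift [-4.95 -1.93  0.12]
[0.446 0.013 0.08 ] [0.449 0.017 0.04 ]
[ 0.443 -0.065  0.08 ] [ 0.445 -0.064  0.04 ]
[ 0.374 -0.064  0.08 ] [ 0.374 -0.064  0.04 ]
```

```bash
python3 -m inch '0.5 1 0.4 0 0 0 0;0.5 1 0.4 0 0 0 0;0.5 1 0.4 0 0 0 0;0.5 1 0.4 0 0 0 0;0.5 0.6 0.2 0 0 0 0;0.5 0.35 0.13 0.12 0 0 0;0.5 0 0 0 0 0 0;0.5 0 0 0 0 0 0;0.5 0 0 0 0 0 0'
python3 - <<'E'
from h import *
s=readout.get_state();print(s['time_s'],s['position'],s['force'])
im=cams.capture('wrist');cv2.imwrite('pics/w2.png',im)
plan([.56,-.03,.165],3.6)
E
```

```text
time_s: 7.55
position: [0.5596, -0.031, 0.1638]
tcp_rot: [-0.0, 0.685, 0.728, -0.0]
force: [0.6, -0.1, -1.5]
gripper_width: 0.0503
grip_force: 33.2
7.55 [ 0.55956575 -0.03104206  0.16383516] [ 0.59498907 -0.06085685 -1.48803157]
turn [-0.    0.   -0.03] q6 -0.24 shift [ 0.03  0.01 -0.03]
turn [1.000e-02 1.000e-02 3.597e+01] q6 -0.24 shift [-0.03 -0.01 -0.03]
```

View pics/w2.png

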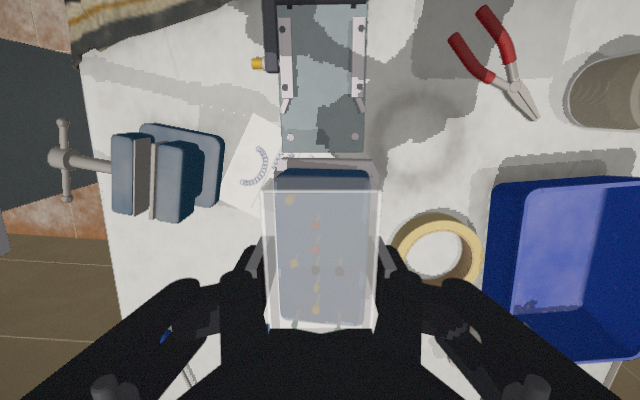

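The wrist view shows the held block's shoe leading edge around (277..373,163), and beyond it the dock plate (columns 282 to 367, porch end at row 153) with rails at columns 278-298 and 351-367. I'll enlarge it to read the edges.

```bash
python3 - <<'E'
import cv2
im=cv2.imread('pics/w2.png')[0:180,250:400]
cv2.imwrite('pics/c3.png',cv2.resize(im,(500,600),interpolation=cv2.INTER_CUBIC))
E
```

```text
(no output)
```

View pics/c3.png

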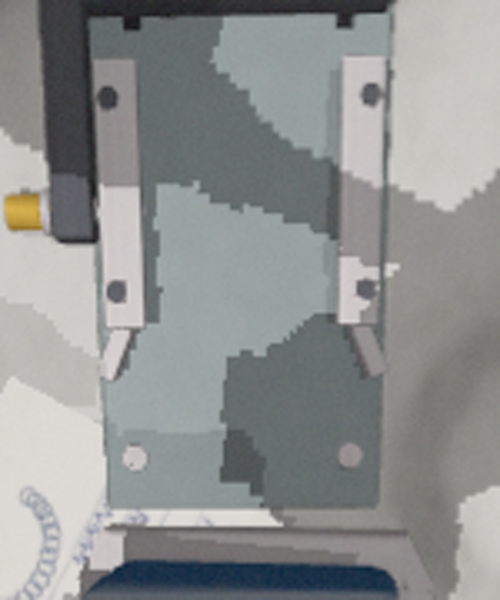

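```bash
python3 - <<'E'
from h import *
c=cams.get_calibration('wrist');s=readout.get_state();M=rot(s)
f=lambda x,y,z:ray(c,((x+.5)*.3+250-.5,(y+.5)*.3-.5),z)
prs=[((136,60),(344,57),.019),((144,326),(338,322),.019),((108,97),(371,94),.019),((117,291),(366,289),.019),((134,458),(350,456),.005),((108,508),(379,508),.005)]
mids=[]
for a,b,z in prs:
    A=f(*a,z);B=f(*b,z);mids.append((A+B)/2);print(A.round(4),B.round(4),'sep',round(np.linalg.norm(A-B),4),'crossyaw',np.degrees(np.arctan2(B[1]-A[1],B[0]-A[0])).round(2),'mid',mids[-1].round(4))
mids=np.array(mids);p=np.polyfit(mids[:,1],mids[:,0],1);print('axis yaw',-np.degrees(np.arctan(p[0])),'resid',(mids[:,0]-np.polyval(p,mids[:,1])).round(4))
print('tool yaw',np.degrees(np.arctan2(M[1,1],M[0,1])))
z=s['position'][2]-.018
for q,h in[((82,592),.006),((432,592),.006)]:
    P=f(*q,z+h);print('shoe in tool',(M.T@(P-s['position'])).round(4))
for q in[(273.5,191),(377.5,191),(376,328),(270,331)]:
    P=ray(c,q,z+.054);print('lid in tool',(M.T@(P-s['position'])).round(4))
m=mids[-1];print('axis x at y=-.022',np.polyval(p,-.022), 'at y0',np.polyval(p,0))
E
```

```text
[0.5229 0.1248 0.019 ] [0.5792 0.1289 0.019 ] sep 0.0565 crossyaw 4.25 mid [0.551  0.1269 0.019 ]
[0.5275 0.0565 0.019 ] [0.5838 0.061  0.019 ] sep 0.0565 crossyaw 4.64 mid [0.5556 0.0587 0.019 ]
[0.5155 0.1153 0.019 ] [0.5874 0.1205 0.019 ] sep 0.0721 crossyaw 4.1 mid [0.5515 0.1179 0.019 ]
[0.5193 0.0655 0.019 ] [0.591  0.0705 0.019 ] sep 0.0718 crossyaw 3.96 mid [0.5552 0.068  0.019 ]
[0.5243 0.0174 0.005 ] [0.5926 0.0222 0.005 ] sep 0.0685 crossyaw 4.05 mid [0.5585 0.0198 0.005 ]
[0.5164 0.0011 0.005 ] [0.6035 0.0064 0.005 ] sep 0.0873 crossyaw 3.53 mid [0.56   0.0038 0.005 ]
axis yaw 4.122366384940462 resid [ 0.0001 -0.0002 -0.0001  0.     -0.0001  0.0002]
tool yaw 3.466400288969845
shoe in tool [ 0.0393 -0.026   0.012 ]
shoe in tool [0.0394 0.0332 0.012 ]
lid in tool [ 0.0443 -0.0185 -0.036 ]
lid in tool [ 0.0444  0.0225 -0.036 ]
lid in tool [-0.0212  0.0257 -0.036 ]
lid in tool [-0.0229 -0.0233 -0.036 ]
axis x at y=-.022 0.5616122577258335 at y0 0.5600266456732744
```

```bash
python3 - <<'E'
from h import *
plan([.561,-.027,.032],4.1)
E
```

```text
turn [-0.    0.   -0.13] q6 -0.24 shift [0.13 0.05 4.4 ]
turn [1.000e-02 1.000e-02 3.587e+01] q6 -0.24 shift [-0.13 -0.05  4.4 ]
```

```bash
python3 -m inch '0.5 0.13 0.05 0.8 0 0 -0.13;0.5 0 0 1 0 0 0;0.5 0 0 1 0 0 0;0.5 0 0 1 0 0 0;0.5 0 0 0.4 0 0 0;0.5 0 0 0.2 0 0 0;0.5 0 0 0 0 0 0;0.5 0 0 0 0 0 0'
python3 - <<'E'
from h import *
s=readout.get_state();print(s['time_s'],s['position'],s['force'])
im=cams.capture('wrist');cv2.imwrite('pics/w3.png',im)
cv2.imwrite('pics/c4.png',cv2.resize(im[0:240,200:440],(600,600),interpolation=cv2.INTER_CUBIC))
E
```

```text
time_s: 8.4
position: [0.5624, -0.0264, 0.0334]
tcp_rot: [0.001, 0.681, 0.732, 0.001]
force: [-0.4, 0.1, -2.6]
gripper_width: 0.0501
grip_force: 33.3
8.4 [ 0.56243591 -0.02635327  0.03336201] [-0.39975614  0.08446139 -2.63358683]
```

View pics/c4.png

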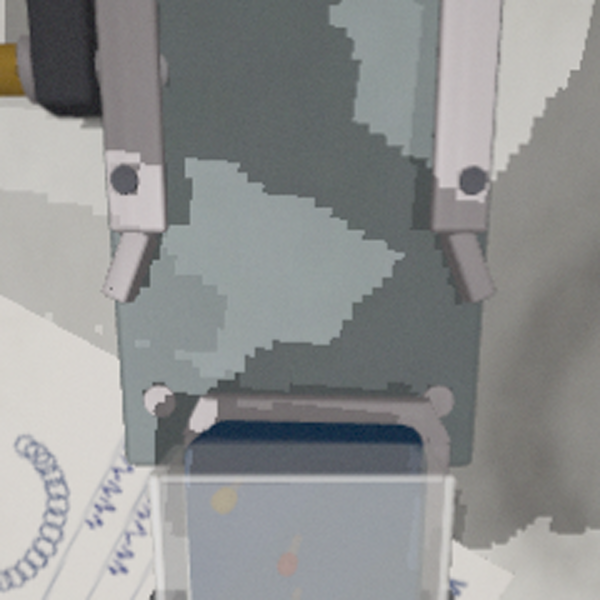

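The wrist crop shows the shoe's leading edge (row ~395, columns 207 to 435) over the porch, with the rail mouth lips at (163,230) and (434,230), porch screws at (158,401) and (440,401), and the ball just visible at (165,70).

```bash
python3 - <<'E'
from h import *
c=cams.get_calibration('wrist');s=readout.get_state();M=rot(s);p0=s['position']
f=lambda q,z:M.T@(ray(c,((q[0]+.5)*.4+199.5,(q[1]+.5)*.4-.5),z)-p0)
zb=p0[2]-.019
for n,a,b,z in[('lipmouth',(163,230),(434,230),.019),('lipfar',(158,60),(440,60),.019),('screw',(124,180),(472,180),.019),('pscrew',(158,401),(440,401),.005),('plate',(126,463),(470,463),.005),
 ('lid',(152,477),(455,477),zb+.054),('blk',(186,445),(425,445),zb+.028),('shoe',(207,396),(437,396),zb+.008),('shoe2',(185,428),(449,428),zb+.008)]:
    A=f(a,z);B=f(b,z);print(n,A.round(4),B.round(4),'mid y',((A+B)/2)[1].round(4),'sep',(B-A)[1].round(4))
print(M.T@np.array([0,0,-1.]),np.degrees(np.arctan2(M[1,1],M[0,1])))
E
```

```text
lipmouth [ 0.0849 -0.0293  0.0144] [0.0849 0.0278 0.0145] mid y -0.0007 sep 0.0571
lipfar [ 0.1167 -0.0286  0.0143] [0.1168 0.0274 0.0145] mid y -0.0006 sep 0.056
screw [ 0.0946 -0.0369  0.0143] [0.0947 0.0352 0.0145] mid y -0.0008 sep 0.0721
pscrew [ 0.0465 -0.0353  0.0284] [0.0465 0.0339 0.0286] mid y -0.0007 sep 0.0692
plate [ 0.0308 -0.0442  0.0284] [0.0308 0.0424 0.0286] mid y -0.0009 sep 0.0866
lid [ 0.0443 -0.0238 -0.0351] [ 0.0443  0.0244 -0.035 ] mid y 0.0003 sep 0.0482
blk [ 0.0437 -0.0226 -0.0091] [ 0.0437  0.024  -0.009 ] mid y 0.0007 sep 0.0466
shoe [ 0.0503 -0.0208  0.0109] [0.0503 0.0297 0.0111] mid y 0.0044 sep 0.0505
shoe2 [ 0.0432 -0.026   0.0109] [0.0432 0.0328 0.0111] mid y 0.0034 sep 0.0588
[ 6.63785859e-04 -2.98619181e-03  9.99995321e-01] 4.1947450536258994
```

```bash
python3 - <<'E'
from h import *
im=cv2.imread('pics/w3.png')[150:200,260:390]
a=cv2.resize(im,None,fx=6,fy=6,interpolation=cv2.INTER_CUBIC)
s=readout.get_state();c=cams.get_calibration('scene');q=proj(c,s['position']);print(q)
sc=cams.capture('scene');cv2.imwrite('pics/s3.png',sc);x,y=q.astype(int)
b=sc[y-30:y+20,x-65:x+65];b=cv2.resize(b,None,fx=6,fy=6,interpolation=cv2.INTER_CUBIC);print(x,y)
cv2.imwrite('pics/c5.png',cv2.convertScaleAbs(cv2.vconcat([a,b]),alpha=1.3))
E
```

```text
[310.47554374 206.44448637]
310 206
```

View pics/c5.png

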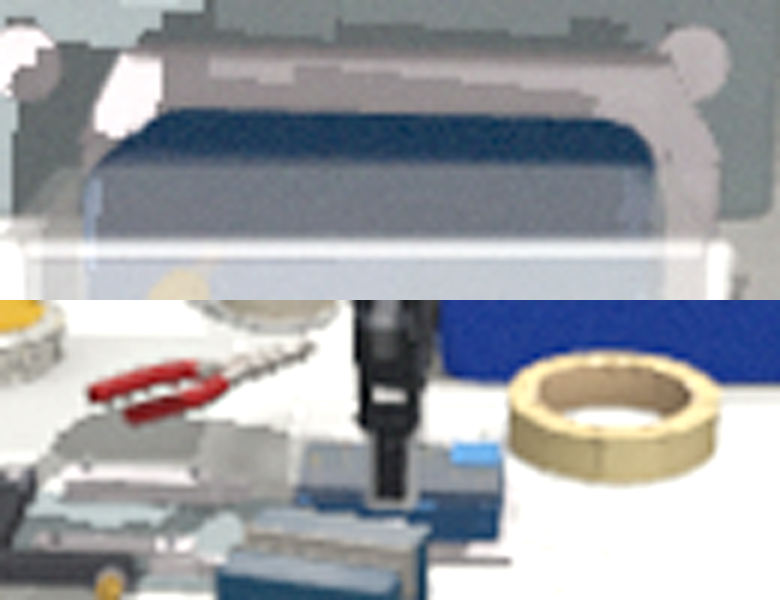

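The upper crop shows the shoe shifted about 6 px (about 3 mm) to +x relative to the body top, while the lid stays square: the body sags on the lid hinge because I gripped mostly the lid. I'll set it back on the bench so the lid closes flat, then regrip lower on the body.

```bash
python3 -m inch '0.5 0 0 -0.2 0 0 0;0.5 -0.6 0 0 0 0 0;0.5 -0.7 0 0 0 0 0;0.5 0 0 0 0 0 0;0.5 0 0 0.3 0 0 0;0.5 0 0 0.15 0 0 0;0.5 0 0 0.1 0 0 0'
python3 -m inch '0.5 0 0 0.06 0 0 0;0.5 0 0 0.06 0 0 0;0.5 0 0 0 0 0 0'
```

```text
time_s: 9.2
position: [0.564, -0.0641, 0.0211]
tcp_rot: [-0.0, 0.68, 0.733, 0.0]
force: [1.2, -0.4, -1.1]
gripper_width: 0.0498
grip_force: 33.7
time_s: 9.5
position: [0.5643, -0.0643, 0.019]
tcp_rot: [0.0, 0.681, 0.733, 0.0]
force: [-1.4, 1.3, 5.1]
gripper_width: 0.0501
grip_force: 34.3
```

```bash
python3 -m inch '1 0 0 0 0 0 0;1 0 0 0 0 0 0;1 0 0 0 0 0 0;1 0 0 0 0 0 0;1 0 0 0.2 0 0 0;1 0 0 0.2 0 0 0;1 0 0 0 0 0 0'; python3 -m inch '0.5 0 0 0 0 0 0;0.5 0 0 0 0 0 0;0.5 0 0 0 0 0 0;0.5 0 0 0 0 0 0;0.5 0 0 0 0 0 0;0.5 0 0 0 0 0 0;0.5 0 0 0 0 0 0' 40
```

```text
time_s: 10.2
position: [0.5631, -0.0647, 0.0047]
tcp_rot: [-0.001, 0.681, 0.733, -0.001]
force: [0.4, -0.1, -0.2]
gripper_width: 0.0855
grip_force: 0.0
time_s: 10.9
position: [0.5643, -0.0649, 0.0062]
tcp_rot: [0.0, 0.681, 0.733, 0.0]
force: [1.2, -0.0, 1.2]
gripper_width: 0.0498
grip_force: 42.6
```

```bash
python3 -m inch '0.5 0 0 -0.25 0 0 0;0.5 0 0 -0.25 0 0 0;0.5 0.6 0 0 0 0 0;0.5 0.6 0 0 0 0 0;0.5 0.06 0 0 0 0 0;0.5 0 0 0 0 0 0;0.5 0 0 0 0 0 0'
python3 - <<'E'
from h import *
s=readout.get_state();print(s['time_s'],s['position'],s['force'],s['tcp_rot'])
im=cams.capture('wrist');cv2.imwrite('pics/w4.png',im)
for n in('w3','w4'):
    i=cv2.imread(f'pics/{n}.png');h=cv2.cvtColor(i,cv2.COLOR_BGR2HSV)
    m=cv2.inRange(h[140:215,250:400],(98,110,20),(115,255,140))
    m=cv2.morphologyEx(m,cv2.MORPH_OPEN,np.ones((2,5)))
    for r in range(m.shape[0]):
        x=np.nonzero(m[r])[0]
        if len(x)>30:print(n,r+140,x.min()+250,x.max()+250,(x.min()+x.max())/2+250)
i=cv2.imread('pics/w4.png')[140:215,255:395];cv2.imwrite('pics/c6.png',cv2.convertScaleAbs(cv2.resize(i,None,fx=5.5,fy=5.5,interpolation=cv2.INTER_CUBIC),alpha=1.2))
E
```

```text
time_s: 11.6
position: [0.5615, -0.0277, 0.0212]
tcp_rot: [0.0, 0.681, 0.733, -0.0]
force: [-0.1, -1.0, -3.0]
gripper_width: 0.0499
grip_force: 42.4
11.6 [ 0.56151897 -0.02768451  0.02116544] [-0.06537667 -1.00675049 -3.00125205] [ 3.11647832e-04  6.80653107e-01  7.32605794e-01 -1.30643424e-05]
w3 170 287 329 308.0
w3 171 285 361 323.0
w3 172 284 364 324.0
w3 173 283 365 324.0
w3 174 281 366 323.5
w3 175 281 366 323.5
w3 176 289 367 328.0
w3 177 333 367 350.0
w4 175 279 362 320.5
w4 176 277 365 321.0
w4 177 276 365 320.5
w4 178 275 366 320.5
w4 179 274 367 320.5
w4 180 274 368 321.0
w4 181 273 368 320.5
w4 182 273 368 320.5
```

```bash
python3 - <<'E'
from h import *
im=cv2.imread('pics/w4.png');g=cv2.GaussianBlur(cv2.cvtColor(im,cv2.COLOR_BGR2GRAY),(0,0),.7)
c=cams.get_calibration('wrist');s=readout.get_state();M=rot(s);p0=s['position']
T=lambda q,z:M.T@(ray(c,q,z)-p0)
m=(g<95).astype('uint8')[40:130,225:415];n,l,st,ce=cv2.connectedComponentsWithStats(m)
for k in range(1,n):
    if 25<st[k][4]<400:
        q=ce[k]+[225,40];print(st[k],q.round(1),T(q,.0195).round(4))
zb=p0[2]-.006
print('body mid',T((320.5,181),zb+.02),'lateral axis err')
E
```

```text
[16 19 10 11 64] [245.6  62.5] [ 0.0969 -0.0353  0.0016]
[38 18  2 19 26] [263.7  65.7] [ 0.0955 -0.0268  0.0016]
[168  21   9   7  42] [397.1  63.8] [0.0964 0.0362 0.0016]
[145  30   9  18 155] [374.2  78.7] [0.0898 0.0257 0.0016]
[ 23  49  13  29 120] [255. 102.] [ 0.0792 -0.0319  0.0016]
[155  48  16  32 195] [386.9 104. ] [0.0783 0.0325 0.0016]
body mid [ 4.32696027e-02  5.59307708e-05 -1.40161622e-02] lateral axis err
```

```bash
python3 -m inch '0.5 0 0 0.15 0 0 0;0.5 0 0 0.12 0 0 0;0.5 0.3 0 0 0 0 0;0.5 0.3 0 0 0 0 0;0.5 0 0 0 0 0 0'; python3 -m inch '0.5 0.2 0 0 0 0 0;0.5 0.2 0 0 0 0 0;0.5 0.2 0 0 0 0 0;0.5 0 0 0 0 0 0'
```

```text
time_s: 12.15
position: [0.5595, -0.0077, 0.0128]
tcp_rot: [-0.001, 0.68, 0.733, 0.0]
force: [-0.1, -0.6, -2.8]
gripper_width: 0.0499
grip_force: 42.4
time_s: 12.55
position: [0.5585, 0.0097, 0.0129]
tcp_rot: [-0.0, 0.68, 0.733, 0.0]
force: [0.6, -0.5, -2.7]
gripper_width: 0.0501
grip_force: 42.4
```

```bash
python3 -m inch '0.5 0.1 0 0 0 0 0;0.5 0.1 0 0 0 0 0;0.5 0.1 0 0 0 0 0;0.5 0.1 0 0 0 0 0;0.5 0 0 0 0 0 0'; python3 -m inch '0.5 0 0 0.05 0 0 0;0.5 0 0 0 0 0 0'
```

```text
time_s: 13.05
position: [0.5577, 0.0211, 0.0129]
tcp_rot: [-0.0, 0.681, 0.733, 0.0]
force: [-0.8, -0.4, -2.2]
gripper_width: 0.0496
grip_force: 42.4
time_s: 13.25
position: [0.5581, 0.0207, 0.0114]
tcp_rot: [0.0, 0.681, 0.733, 0.0]
force: [1.7, -0.3, -1.8]
gripper_width: 0.0499
grip_force: 42.5
```

```bash
python3 -m inch '1 0 0 0 0 0 0;1 0 0 0 0 0 0;1 0 0 0 0 0 0;1 0 0 0 0 0 0;1 0 0 -0.5 0 0 0;1 0 0 -1 0 0 0;1 0 0 -0.9 0 0 0;0 -0.9 0 0 0 0 0;0 -1 0 0 0 0 0;0 -0.9 0 0 0 0 0;0 0 0 0.8 0 0 0;0 0 0 0.8 0 0 0;0 0 0 0.4 0 0 0;0 0 0 0 0 0 0;0 0 0 0 0 0 0'
```

```text
time_s: 14.75
position: [0.5643, -0.063, 0.0237]
tcp_rot: [0.0, 0.681, 0.733, 0.0]
force: [0.3, -0.3, -0.4]
gripper_width: 0.0005
grip_force: 0.0
```

```bash
python3 - <<'E'
from h import *
s=readout.get_state();print(s['position'],s['time_s'])
a=np.radians(4.12);u=np.array([-np.sin(a),np.cos(a)]);v=np.array([np.cos(a),np.sin(a)])
O=np.array([.5588,.0038])+75e-3*u
d=s['position'][:2]-O;print('tool in dock x,y',d@v,d@u)
E
```

```text
[ 0.56432822 -0.06295785  0.02371366] 14.75
tool in dock x,y 0.0007176796742558846 -0.14198250873986348
```

```bash
python3 -m inch '0 0.4 0 0 0 0 0;0 0.3 0 0 0 0 0;0 0.15 0 0 0 0 0;0 0.1 0 0 0 0 0;0 0.1 0 0 0 0 0;0 0.1 0 0 0 0 0'; python3 -m inch '0 0.1 0 0 0 0 0;0 0.1 0 0 0 0 0;0 0.1 0 0 0 0 0'
```

```text
time_s: 15.35
position: [0.5617, -0.0287, 0.0237]
tcp_rot: [0.0, 0.681, 0.733, 0.0]
force: [-0.4, -1.3, 0.9]
gripper_width: -0.0001
grip_force: 0.7
time_s: 15.65
position: [0.5608, -0.0196, 0.0234]
tcp_rot: [-0.0, 0.681, 0.732, 0.0]
force: [0.5, -2.4, 1.1]
gripper_width: -0.0001
grip_force: 0.7
```

```bash
for i in 1; do python3 -m inch '0 0.06 0 0 0 0 0;0 0.06 0 0 0 0 0;0 0.06 0 0 0 0 0'; done; python3 -m inch '0 0.06 0 0 0 0 0;0 0.06 0 0 0 0 0;0 0.06 0 0 0 0 0'
```

```text
time_s: 15.95
position: [0.5603, -0.0142, 0.0233]
tcp_rot: [-0.0, 0.681, 0.733, -0.0]
force: [0.1, -1.4, 1.3]
gripper_width: -0.0004
grip_force: 0.8
time_s: 16.25
position: [0.561, -0.0102, 0.0237]
tcp_rot: [0.002, 0.68, 0.733, -0.0]
force: [0.8, -6.4, 1.0]
gripper_width: 0.0002
grip_force: 3.2
```

```bash
python3 -m inch '0 0.05 0 0 0 0 0;0 0.05 0 0 0 0 0'; python3 -m inch '0 0.05 0 0 0 0 0;0 0.05 0 0 0 0 0';python3 -m inch '0 0.05 0 0 0 0 0;0 0.05 0 0 0 0 0'
```

```text
time_s: 16.45
position: [0.5603, -0.0068, 0.0236]
tcp_rot: [0.001, 0.681, 0.733, -0.0]
force: [0.9, -4.8, 1.4]
gripper_width: -0.0004
grip_force: 2.8
time_s: 16.65
position: [0.5597, -0.0035, 0.0234]
tcp_rot: [0.0, 0.681, 0.733, -0.0]
force: [0.8, -5.1, -0.5]
gripper_width: -0.0001
grip_force: 2.4
time_s: 16.85
position: [0.5594, -0.0, 0.0234]
tcp_rot: [0.0, 0.681, 0.733, 0.0]
force: [0.9, -4.1, 0.1]
gripper_width: 0.0002
grip_force: 2.3
```

```bash
r='0 0.05 0 0 0 0 0'; python3 -m inch '0 0.06 0 0 0 0 0;0 0.06 0 0 0 0 0;0 0.06 0 0 0 0 0;0 0.06 0 0 0 0 0;0 0.06 0 0 0 0 0;0 0.06 0 0 0 0 0'; python3 -m inch '0 0.06 0 0 0 0 0;0 0.06 0 0 0 0 0;0 0.06 0 0 0 0 0;0 0.06 0 0 0 0 0'; python3 -m inch '0 0.06 0 0 0 0 0;0 0.06 0 0 0 0 0;0 0.06 0 0 0 0 0'
```

```text
time_s: 17.45
position: [0.5587, 0.0111, 0.0235]
tcp_rot: [0.0, 0.681, 0.733, 0.0]
force: [1.8, -3.5, -0.1]
gripper_width: 0.0003
grip_force: 2.1
time_s: 17.85
position: [0.5583, 0.0182, 0.0235]
tcp_rot: [0.0, 0.681, 0.733, 0.0]
force: [3.1, -4.4, 1.4]
gripper_width: 0.0006
grip_force: 2.0
time_s: 18.15
position: [0.5579, 0.0236, 0.0235]
tcp_rot: [0.0, 0.681, 0.733, 0.0]
force: [3.1, -3.0, 0.9]
gripper_width: -0.0001
grip_force: 1.9
```

```bash
python3 -m inch '0 0.05 0 0 0 0 0;0 0.04 0 0 0 0 0;0 0.03 0 0 0 0 0' | sed -n '1,2p;4p'; python3 -m inch '0 0.03 0 0 0 0 0;0 0.03 0 0 0 0 0'| sed -n '1,2p;4p'; python3 -m inch '0 0.03 0 0 0 0 0;0 0.03 0 0 0 0 0'| sed -n '1,2p;4p'
```

```text
time_s: 18.45
position: [0.5573, 0.0271, 0.0235]
force: [3.0, -3.0, 0.6]
time_s: 18.65
position: [0.5569, 0.029, 0.0234]
force: [1.7, -3.0, 1.1]
time_s: 18.85
position: [0.5561, 0.0311, 0.0231]
force: [0.8, -1.8, 0.4]
```

```bash
python3 -m inch '0 0.03 0 0 0 0 0'| sed -n '1,2p;4p';python3 -m inch '0 0.03 0 0 0 0 0'| sed -n '2p;4p'; python3 -m inch '0 0.03 0 0 0 0 0'| sed -n '2p;4p'
```

```text
time_s: 18.95
position: [0.5557, 0.0322, 0.023]
force: [0.0, -0.1, -0.6]
position: [0.5557, 0.033, 0.023]
force: [0.3, 0.5, -0.1]
position: [0.5558, 0.0336, 0.023]
force: [-0.4, -1.2, -0.1]
```

```bash
python3 -m inch '0 0.02 0 0 0 0 0'| sed -n '2p;4p';python3 -m inch '0 0.02 0 0 0 0 0'| sed -n '2p;4p'; python3 - <<'E'
from h import *
s=readout.get_state();print(s['position'],s['force'])
E
```

```text
position: [0.5559, 0.0339, 0.0231]
force: [-0.4, -2.2, -0.3]
position: [0.5559, 0.0342, 0.0231]
force: [-0.4, -2.7, -0.0]
[0.55587488 0.03417101 0.02310131] [-0.39845696 -2.67450636 -0.03784135]
```

```bash
for i in 1; do python3 -m inch '0 0.03 0 0 0 0 0'| sed -n '2p;4p';python3 -m inch '0 0.03 0 0 0 0 0'| sed -n '2p;4p';python3 -m inch '0 0.03 0 0 0 0 0'| sed -n '2p;4p'; done
```

```text
position: [0.5558, 0.0343, 0.0232]
force: [-2.0, -7.0, 0.3]
position: [0.5559, 0.0344, 0.0233]
force: [-3.0, -8.4, 1.5]
position: [0.5558, 0.0344, 0.0234]
force: [-2.7, -12.4, 1.9]
```

```bash
python3 -m inch '0 -0.3 0 0 0 0 0;0 -0.7 0 0 0 0 0;0 0 0 -0.8 0 0 0;0.5 0 0 -1 0 0 0.5;0.5 0 0 -1 0 0 1;0.5 0 0 -1 0 0 1;0.5 0 0 -0.4 0 0 1;0.5 0 0 0 0 0 1;0.5 0 0 0 0 0 1;0.5 0 0 0 0 0 1;0.5 0 0 0 0 0 1;0.5 0 0 0 0 0 1;0.5 0 0 0 0 0 1;0.5 0 0 0 0 0 1;0.5 0 0 0 0 0 1;0.5 0 0 0 0 0 1;0.5 0 0 0 0 0 1;0.5 0 0 0 0 0 1;0.5 0 0 0 0 0 1;0.5 0 0 0 0 0 1'
python3 -m inch '0.5 0 0 0 0 0 0.5;0.5 0 0 0 0 0 0'
python3 - <<'E'
from h import *
s=readout.get_state();print(s['time_s'],s['position'],s['q'],s['force'])
for n in('wrist','top'):
    c=cams.get_calibration(n);im=cams.capture(n);cv2.imwrite(f'pics/{n}5.png',im)
    h=cv2.cvtColor(im,cv2.COLOR_BGR2HSV);m=cv2.inRange(h,(98,150,120),(112,255,255))
    k,l,st,ce=cv2.connectedComponentsWithStats(m)
    for i in range(1,k):
        if st[i][4]>12:
            p=ray(c,ce[i],.0555)
            if abs(p[0]-.52)<.08 and abs(p[1]-.05)<.1:print(n,st[i],p.round(4),ray(c,st[i][:2]-.5,.058).round(4),ray(c,st[i][:2]+st[i][2:4]-.5,.058).round(4))
a=np.radians(4.12);u=np.array([-np.sin(a),np.cos(a)]);v=np.array([np.cos(a),np.sin(a)])
O=np.array([.5588,.0038])+75e-3*u
print('pred tab',O+(.011-.034)*u-.035*v)
E
```

```text
time_s: 21.65
position: [0.5592, 0.0077, 0.1495]
tcp_rot: [-0.001, 0.995, 0.1, 0.001]
force: [0.1, 0.3, 1.0]
gripper_width: 0.0426
grip_force: 0.0
time_s: 21.85
position: [0.5591, 0.0076, 0.1495]
tcp_rot: [-0.001, 0.997, 0.08, 0.001]
force: [-0.6, -0.7, 0.1]
gripper_width: 0.0425
grip_force: 0.0
21.85 [0.55912376 0.00759411 0.14951223] [-1.11679827e-01  3.09741274e-01  1.66905093e+00  1.37507743e-03
  1.16202246e+00  1.29816630e+00] [-0.64030375 -0.65060872  0.06483544]
wrist [253 221  22  18 334] [0.5228 0.0558 0.0555] [0.5308 0.0656 0.058 ] [0.5165 0.0442 0.058 ]
top [282 205   6   5  23] [0.5224 0.0553 0.0555] [0.528  0.0643 0.058 ] [0.5144 0.0469 0.058 ]
pred tab [0.52015448 0.05315102]
```

```bash
python3 - <<'E'
from h import *
plan([.5186,.0552,.050],-85.88)
E
```

```text
turn [-0.01 -0.01  1.03] q6 1.3 shift [-1.23 -1.68  3.31]
turn [ 1.000e-02 -1.000e-02 -3.497e+01] q6 1.3 shift [1.23 1.68 3.31]
```

```bash
python3 -m inch '0.5 0 0 0 0 0 1;0.5 -0.6 -0.84 0 0 0 0;0.5 -0.63 -0.84 0 0 0 0;0.5 0 0 0.9 0 0 0;0.5 0 0 0.8 0 0 0;0.5 0 0 0 0 0 0;0.5 0 0 0 0 0 0'
python3 - <<'E'
from h import *
plan([.5186,.0552,.050],-85.88)
E
```

```text
time_s: 22.65
position: [0.5185, 0.0548, 0.0986]
tcp_rot: [-0.0, 0.999, 0.037, -0.0]
force: [0.0, -0.2, 0.0]
gripper_width: 0.0428
grip_force: 0.0
turn [-0.    0.    0.02] q6 1.47 shift [ 0.01 -0.01  1.62]
turn [-0.000e+00 -1.000e-02 -3.598e+01] q6 1.47 shift [-0.01  0.01  1.62]
```

```bash
python3 -m inch '0.5 0 0 0.8 0 0 0;0.5 0 0 0.6 0 0 0;0.5 0 0 0.22 0 0 0;0.5 0 0 0 0 0 0;0.5 0 0 0 0 0 0' 20; python3 -m inch '0.29 0 0 0 0 0 0;0.29 0 0 0 0 0 0;0.29 0 0 0 0 0 0;0.26 0 0 0 0 0 0;0.26 0 0 0 0 0 0'; python3 -m inch '0.24 0 0 0 0 0 0;0.24 0 0 0 0 0 0;0.24 0 0 0 0 0 0'
```

```text
time_s: 23.15
position: [0.5194, 0.0547, 0.0509]
tcp_rot: [0.0, 0.999, 0.037, 0.001]
force: [-0.6, -0.6, 0.4]
gripper_width: 0.0426
grip_force: 0.0
time_s: 23.65
position: [0.5184, 0.0547, 0.05]
tcp_rot: [0.0, 0.999, 0.037, 0.0]
force: [-0.2, -0.8, -0.1]
gripper_width: 0.022
grip_force: 0.2
time_s: 23.95
position: [0.5184, 0.0542, 0.0499]
tcp_rot: [0.0, 0.999, 0.037, 0.0]
force: [-1.0, -4.1, 1.8]
gripper_width: 0.0203
grip_force: 2.0
```

```bash
python3 -m inch '0.24 0 0.025 0 0 0 0;0.24 0 0 0 0 0 0'; python3 -m inch '0.2 0 0 0 0 0 0;0.2 0 0 0 0 0 0;0.2 0 0 0 0 0 0'
```

```text
time_s: 24.15
position: [0.5184, 0.0541, 0.0498]
tcp_rot: [-0.0, 0.999, 0.037, 0.0]
force: [0.1, -2.1, 2.0]
gripper_width: 0.0205
grip_force: 1.1
time_s: 24.45
position: [0.5184, 0.0539, 0.0498]
tcp_rot: [0.0, 0.999, 0.037, 0.0]
force: [-1.4, -3.1, 1.6]
gripper_width: 0.0193
grip_force: 19.8
```

```bash
python3 - <<'E'
import numpy as np
t=np.arange(0,1.81,.1);x=-64.8*np.cos(t)+23*np.sin(t);z=64.8*np.sin(t)+23*np.cos(t)
for a,dx,dz in zip(t[1:],np.diff(x)/30,-np.diff(z)/30):print(round(a,2),'%.2f %.2f'%(dx,dz))
E
```

```text
0.1 0.09 -0.21
0.2 0.11 -0.20
0.3 0.13 -0.19
0.4 0.15 -0.18
0.5 0.16 -0.16
0.6 0.18 -0.14
0.7 0.19 -0.13
0.8 0.20 -0.11
0.9 0.21 -0.08
1.0 0.22 -0.06
1.1 0.23 -0.04
1.2 0.23 -0.02
1.3 0.23 0.00
1.4 0.23 0.03
1.5 0.22 0.05
1.6 0.22 0.07
1.7 0.21 0.09
1.8 0.20 0.11
```

```bash
python3 -m inch '0.2 0.09 0.02 -0.21 0 0 0;0.2 0.11 0 -0.2 0 0 0;0.2 0.13 0 -0.19 0 0 0;0.2 0.15 0 -0.18 0 0 0;0.2 0 0 0 0 0 0'; python3 -m inch '0.2 0.16 0 -0.16 0 0 0;0.2 0.18 0 -0.14 0 0 0;0.2 0.19 0 -0.13 0 0 0;0.2 0.2 0 -0.11 0 0 0;0.2 0 0 0 0 0 0'
```

```text
time_s: 24.95
position: [0.5337, 0.0549, 0.074]
tcp_rot: [-0.0, 0.999, 0.037, 0.001]
force: [-0.5, 0.7, -2.8]
gripper_width: 0.0189
grip_force: 19.9
time_s: 25.45
position: [0.5562, 0.0561, 0.0901]
tcp_rot: [0.0, 0.999, 0.037, 0.001]
force: [-0.7, 0.6, -1.9]
gripper_width: 0.0191
grip_force: 19.6
```

Forces are low, so I'll continue the arc.

```bash
python3 -m inch '0.2 0.21 0 -0.08 0 0 0;0.2 0.22 0 -0.06 0 0 0;0.2 0.23 0 -0.04 0 0 0;0.2 0.23 0 -0.02 0 0 0;0.2 0.23 0 0 0 0 0;0.2 0 0 0 0 0 0'; python3 -m inch '0.2 0.23 0 0.03 0 0 0;0.2 0.22 0 0.05 0 0 0;0.2 0.22 0 0.07 0 0 0;0.2 0.21 0 0.09 0 0 0;0.2 0 0 0 0 0 0;0.2 0 0 0 0 0 0'
python3 - <<'E'
from h import *
s=readout.get_state();print(s['position'],s['force'],s['gripper_width'])
im=cams.capture('scene');cv2.imwrite('pics/s6.png',im)
a=im[165:240,220:350];b=cams.capture('wrist')[60:380,140:500]
cv2.imwrite('pics/w6.png',b)
E
```

```text
time_s: 26.05
position: [0.5894, 0.0586, 0.0953]
tcp_rot: [-0.0, 0.999, 0.037, 0.0]
force: [-1.8, 0.9, -2.4]
gripper_width: 0.0186
grip_force: 19.7
time_s: 26.65
position: [0.6154, 0.0603, 0.0884]
tcp_rot: [0.0, 0.999, 0.037, 0.001]
force: [-0.2, -1.1, 2.1]
gripper_width: 0.0187
grip_force: 20.2
[0.6154092  0.06032141 0.08841446] [-0.1607656  -1.14112017  2.12105327] 0.018692886852101662
```

```bash
python3 -m inch '0.5 0 0 0 0 0 0;0.5 0 0 0 0 0 0;0.5 0 0 0 0 0 0;0.5 0 0 -0.3 0 0 0;0.5 0 0 -0.8 0 0 0;0.5 0 0 -1 0 0 0;0.5 -1 0 -0.5 0 0 0;0.5 -1 0 0 0 0 0;0.5 -1 0 0 0 0 0;0.5 -1 0 0 0 0 0;0.5 0 0 0 0 0 0;0.5 0 0 0 0 0 0;0.5 0 0 0 0 0 0'
python3 - <<'E'
from h import *
s=readout.get_state();print(s['time_s'],s['position'],s['force'])
c=cams.get_calibration('wrist');im=cams.capture('wrist');cv2.imwrite('pics/w7.png',im);t=cams.capture('top');sc=cams.capture('scene')
a=np.radians(4.12);u=np.array([-np.sin(a),np.cos(a)]);v=np.array([np.cos(a),np.sin(a)]);O=np.array([.5588,.0038])+75e-3*u
X=O+.011*u
q=proj(cams.get_calibration('scene'),np.r_[X,.05]).astype(int);print(q)
A=cv2.resize(im,(640,400));B=cv2.resize(sc[q[1]-30:q[1]+30,q[0]-60:q[0]+60],(400,200),interpolation=cv2.INTER_CUBIC)
q=proj(cams.get_calibration('top'),np.r_[X,.03]).astype(int);C=cv2.resize(t[q[1]-30:q[1]+30,q[0]-60:q[0]+60],(400,200),interpolation=cv2.INTER_CUBIC)
cv2.imwrite('pics/f.png',cv2.vconcat([A,cv2.resize(cv2.hconcat([B,C]),(640,160))]))
E
```

```text
time_s: 28.05
position: [0.4962, 0.0517, 0.1669]
tcp_rot: [-0.0, 0.999, 0.037, 0.001]
force: [-0.7, -0.5, 0.0]
gripper_width: 0.0428
grip_force: 0.0
28.05 [0.49618392 0.05172128 0.16688931] [-0.68662349 -0.48115549  0.03381429]
[265 199]
```

View pics/f.png

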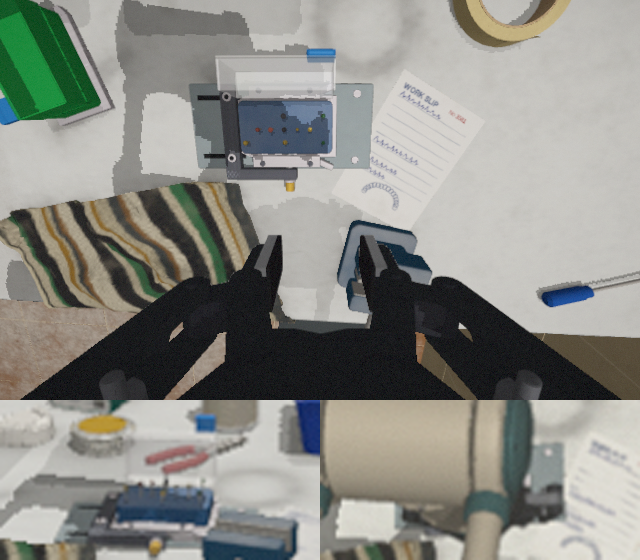

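The final view shows the block seated against the stop bracket and the lid standing back towards +x with its tab at (321,54). One numeric check on the tab before handing in.

```bash
python3 - <<'E'
from h import *
c=cams.get_calibration('wrist');im=cv2.imread('pics/w7.png')
m=cv2.inRange(cv2.cvtColor(im,cv2.COLOR_BGR2HSV),(98,150,120),(112,255,255))[40:70,300:345]
ys,xs=np.nonzero(m);a=np.radians(4.12);u=np.array([-np.sin(a),np.cos(a)]);v=np.array([np.cos(a),np.sin(a)]);O=np.array([.5588,.0038])+75e-3*u
for z in(.085,.09,.095):
    p=ray(c,(xs.mean()+300,ys.mean()+40),z)[:2]-O;print(z,p@v,p@u)
p=np.array([.5226,.0556])-O;print('before',p@v,p@u)
E
```

```text
0.085 0.056724480943021904 -0.021540110438908633
0.09 0.05573847482421525 -0.021541602325406813
0.095 0.05475246870540869 -0.021543094211905006
before -0.03238484796077023 -0.020733052208938486
```

```bash
python3 -c "
from plant import ctrl;print(ctrl.sign_off())"
```

```text
the job is handed in; nothing more can be done
None
```

The bur block is clicked into the dock with its lid folded back to about 1.7 rad (upright is 1.57), and the job is handed in; the click was judged from push force and travel, not read from the ball, and no verdict came back.

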